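Turn the circuit board solder side up in its holder

ROBOT

A 6-joint arm with a two-finger parallel gripper is mounted at the origin on the work surface. World frame = base frame: x ahead of the robot, y to its left, z up, the work surface at z = 0. Lengths are in mm, angles in rad, forces in N, time in s.
With the tool pointing down it reaches from about 350 to 875 mm from the base axis. Payload 4.2 kg.
Tool frame: the origin (TCP) lies midway between the tips of the shut fingers; the grasp point (between the pads) lies 19 mm behind it (arm.grip_point_offset is the distance from the TCP to the grasp point, in mm); y points along the fingers, z is the direction in which the jaws open and shut, and the axes are right-handed (so a half turn about y gives the same grasp; the last joint's range is limited). The gripper opens to 85 mm and grips with 20 to 120 N. Pads are 22 mm wide; open, the fingers measure 114 mm over their backs; the gripper's body (76 mm by 85 mm) begins 54 mm behind the grasp point. The pads swing forward as they close: fully open they stand 13 mm farther back than shut.
Start: joints at [1.55, 0.385, 0.008, 0, -1.194, -0.259], TCP at [172.57, 600.682, 231.312] pointing down, gripper open.
Joint ranges: [-3.14, 3.14], [-1.21, 2.06], [-1.07, 1.41], [-3.16, 2.05], [-2.99, -0.16], [-3.1, 3.1]. Speed limits (rad/s): [2.79, 2.79, 3.14, 3.14, 3.14, 3.14].

INTERFACE

Orientations are given as a unit quaternion [x, y, z, w].
In Python, from bench import arm, optics, job_done, spotter gives the robot as it stands.
- The arm moves only by the tool jog_arm, never from a script. Its arguments are lists of equal length, an entry for each row: "translation": the shift along the tool's x, y, z in units of 50 mm (1.0 is 50 mm), a list of three; "rot": the turn, a rotation vector about the tool's x, y, z in units of 8 degrees (1.0 is 8 degrees), a list of three; "gripper": the opening, from 0 (shut) to 1 (fully open). A call has 1 to 20 rows; each row is the pose to reach, as a shift and turn from the pose measured when the call began, along the tool's axes at that moment; what a row does not reach only later rows make up. A row lasts 1/10 s, in which the tool goes at most 50 mm and 8.59 degrees, less where a joint would pass 70% of its speed; a pose out of reach is approached as far as the arm can. A call with a gripper value outside its range is refused whole. The fingers move at their own pace and stop on an object; the grip force is fixed at half the most. Time passes only in rows, so rows that repeat a pose let the fingers close. It gives the time, the measured TCP pose, the force and the opening at its end, in the units of the state.
- arm.read_state(): the state, without advancing time (a new reading comes with each control period).
- optics.get_image(name): name is "side" or "top" or "wrist"; returns a dict with "frame" (400x640x3 uint8, red, green, blue), "mtx" (3x3 intrinsics, pixels), "distortion" ([k1, k2, p1, p2, k3] as OpenCV has them; the pictures are not rectified), "xyz" and "attitude" of the camera in the world; the wrist camera has in their place "T_tool_cam" (4x4, takes a point from camera to tool coordinates, whose origin is the TCP and whose axes are the tool frame's). Camera axes: x right, y down, z forward; pixel columns grow to the right and rows downward; lengths in mm; the calibration is good to about 2 mm. A picture is of the moment at which its call begins: read the wrist's pose just before it. There is no depth.
- job_done(): hands the job in, once; it reports no verdict.
Trained networks look in the newest picture that a camera, given by its name, has taken for a name from the list of things; names that differ only in an ending like _2 or _b are one class to them, and where a whole thing is asked for, a point or a joint stands for the part that bears it (a point fixed in the world has none). Each returns a list of dicts, best first, with "score" (0 to 1); they miss things now and then, are a little off and sometimes report something else, mostly with a low value. They report only what shows in the picture. A call takes as long as a camera call.
- spotter.look_for(camera, thing): "centre" ([x, y, z] in mm, in the coordinates of the camera as it stood for that picture, good to about 4 mm: the middle of the surface that is visible of it).
The state is a dict: "clock": time; "joints": joint angles; "joint_vel": joint speeds; "joint_efforts": joint torques, N m; "position": TCP position; "ee_rot": TCP orientation; "contact_force": force on the tool from outside, world axes, zero at the start; "wrist_torque": the same for the moment, N m; "gripper_width": finger opening in mm.
Only numpy, scipy, OpenCV 4.12 (cv2) and the standard library are available. Lean on these libraries where they do the work, as an engineer would, in place of code of your own. Each camera call takes 0.05 s, during which the arm holds its last target. There are 200 camera calls.

TASK

Turn the circuit board over in its holder by pushing it with the fingertips, so that the solder side faces up and the board lies level, ready for soldering. Do it gently: do not pinch the board, do not press on the components, and do not lift or shove the holder. Leave the tools and parts around it where they are.

Things in the scene. Friction and masses are not known exactly. Their poses are not given: they have to be found in the camera images.
- holder: Blue board holder, loose on rubber feet, about 2 kg, 170 mm (x) by 250 mm (y). Origin: middle of its underside; x points away from the robot at yaw 0. Two uprights at y = +-104 mm (16 mm thick, 34 mm wide, 160 mm high) carry the board on a level axis along y, 145 mm above the origin. Beneath the board are only two rods below z = 20 mm, so it can turn right round.
- board_mid (a point): Centre of the green circuit board, on the turning axis: 100 mm (x) by 160 mm (y, along the axis), 2.4 mm thick, ends held in jaw bars (|y| 76 to 86 mm, 14 mm thick). z points out of the component side; z down = solder side up. Bare strips, good to push on, on both faces, lie along both free long edges, outside the white lines: |x| from 31 to 50 mm. The solder side is flat.
- board (a joint): Turn of the board. 0 = level, component side up; growing = the long edge nearer the robot (-x side of the holder) goes down and the component side turns to the robot; pi/2 = on edge; pi or -pi = level, solder side up. Either way round will do. A friction pivot (0.07 N m, about 1.5 N at the edge) keeps the board at whatever angle it is left.
- components: Parts soldered to the component side (chips, relay, capacitors, terminals), all within |x| = 26 mm of the board's middle: at most 4.5 mm high beyond |x| = 15 mm and at most 15 mm high nearer the middle. Origin and axes as point board_mid. Not to be pressed on.
- cutters: Wire cutters with red and blue handles, lying flat, 170 mm long, 16 mm high. Origin on the table near the middle. Leave alone.
- spool: Spool of solder standing on its flange, 55 mm diameter, 44 mm high. Origin in the middle of its underside. Leave alone.
- tip_cleaner: Round black tin with brass wool for cleaning the iron, 62 mm diameter, 40 mm high. Origin in the middle of its underside. Leave alone.
- eraser: Blue eraser, 44 x 22 x 14 mm. Origin in the middle of its underside. Leave alone.
- battery_box: Black single-cell battery holder with its cell, 22 x 62 x 17 mm. Origin in the middle of its underside. Leave alone.
- motor: Small flat-sided DC motor lying down, about 36 x 20 x 16 mm. Origin in the middle of its underside. Leave alone.

How it is judged:
By the outcome, as a careful person would: the job done as asked, in the order asked, and still so for the second after the job is handed in, with the robot touching nothing.
It also fails if it takes over 48 s, if anything falls off the work surface, if the arm or the gripper's body presses on something with over 40 N, if the wrist force passes 120 N, or if a joint passes its speed limit or range.

## Working session

There is one attempt and no reset: what is moved stays moved. The work goes in short steps, Python scripts to look and compute and a tool call to move; the robot and the scene stay as the last step left them, time stands still between calls to the robot, and variables do not carry over. Pictures are saved under pics/ and viewed, about 8 in all and at most 12, crops included, and the job is handed in when it is done.

Besides the shell and the picture viewer there is one more tool, called by a JSON object that holds its "name" and its "arguments". jog_arm: Moves the arm, as the interface text tells. Its arguments: {"type":"object","properties":{"translation":{"type":"array"},"rot":{"type":"array"},"gripper":{"type":"array"}},"required":["translation","rot","gripper"]}

```bash
mkdir -p pics
cat > h.py <<'E'
import numpy as np, cv2
from scipy.spatial.transform import Rotation as R
from bench import arm, optics, spotter, job_done
def cam(name):
    s=arm.read_state(); d=optics.get_image(name)
    if name=="wrist":
        T=np.eye(4);T[:3,:3]=R.from_quat(s["ee_rot"]).as_matrix();T[:3,3]=s["position"];T=T@np.array(d["T_tool_cam"])
    else:
        T=np.eye(4);a=np.array(d["attitude"]);T[:3,:3]=R.from_quat(a).as_matrix() if a.size==4 else a.reshape(3,3);T[:3,3]=d["xyz"]
    return d,T
def save(d,n): cv2.imwrite("pics/"+n+".png",cv2.cvtColor(d["frame"],cv2.COLOR_RGB2BGR))
def proj(d,T,P):
    Ti=np.linalg.inv(T);return cv2.projectPoints(np.array(P,float).reshape(-1,3),cv2.Rodrigues(Ti[:3,:3])[0],Ti[:3,3],np.array(d["mtx"]),np.array(d["distortion"]))[0].reshape(-1,2)
def ray(d,T,uv):
    p=cv2.undistortPoints(np.array(uv,float).reshape(-1,1,2),np.array(d["mtx"]),np.array(d["distortion"])).reshape(-1,2)
    return T[:3,3],np.c_[p,np.ones(len(p))]@T[:3,:3].T
def onz(d,T,uv,z):
    o,r=ray(d,T,uv);return o+r*((z-o[2])/r[:,2])[:,None]
E
python3 - <<'E'
from h import *
np.set_printoptions(precision=3,suppress=True)
print(arm.read_state())
for n in("top","side"):
    d,T=cam(n);save(d,n+"0");print(n,T[:3,3],d["attitude"],d["mtx"])
    for t in("holder","board_mid","components","cutters","spool","tip_cleaner","eraser","battery_box","motor"):
        for q in spotter.look_for(n,t)[:2]: print(t,round(q["score"],2),T[:3,:3]@q["centre"]+T[:3,3])
E
```

```text
{'clock': 0.0, 'joints': array([ 1.55 ,  0.386,  0.007, -0.   , -1.194, -0.259]), 'joint_vel': array([ 0.001,  0.   , -0.001,  0.001, -0.   ,  0.002]), 'joint_efforts': array([  0.   , -39.228,  18.84 ,   4.186,  -0.005,   0.   ]), 'position': array([172.427, 600.147, 230.249]), 'ee_rot': array([-0.099, -0.699,  0.701,  0.099]), 'contact_force': array([ 0.369,  0.485, -0.02 ]), 'wrist_torque': array([ 0.062,  0.055, -0.034]), 'gripper_width': 85.39828965904}
top [486.867  76.387 957.118] [-0.706  0.708 -0.025  0.016] [[408.      0.    315.601]
 [  0.    408.    204.172]
 [  0.      0.      1.   ]]
holder 0.87 [570.52   62.14  149.419]
board_mid 0.58 [697.812 176.223  16.995]
components 0.98 [585.188  48.034 153.162]
cutters 0.58 [432.975  79.634  20.718]
spool 0.73 [618.398 256.062  50.092]
spool 0.19 [453.227 -95.855  13.34 ]
tip_cleaner 0.97 [ 628.011 -132.722   34.162]
eraser 0.73 [452.53  -99.41   16.554]
battery_box 0.73 [699.113 174.294  15.192]
battery_box 0.39 [452.737 -98.157  13.042]
side [ 215.156 -447.617  810.492] [ 0.895 -0.267  0.101 -0.344] [[472.873   0.    323.282]
 [  0.    472.873 199.483]
 [  0.      0.      1.   ]]
holder 0.6 [568.286  30.398 128.209]
board_mid 0.94 [579.154  53.508 156.77 ]
board_mid 0.57 [ 454.392 -104.731   17.011]
components 0.65 [583.796  38.132 155.518]
cutters 0.95 [428.013  77.19   14.33 ]
cutters 0.44 [578.56   50.966 153.215]
spool 0.49 [619.974 251.627  44.294]
tip_cleaner 0.97 [ 626.786 -138.782   36.116]
eraser 0.82 [ 456.262 -105.517   14.51 ]
eraser 0.15 [430.086  76.341  14.303]
battery_box 0.57 [579.998  49.689 154.571]
battery_box 0.42 [717.771 166.86   12.322]
motor 0.52 [726.018  20.446  13.252]
```

View pics/top0.png

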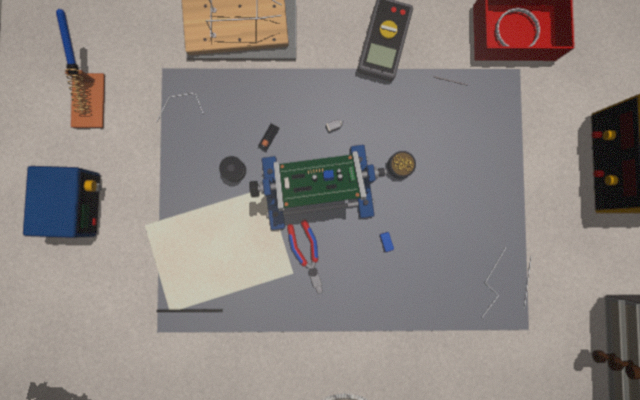

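View pics/side0.png

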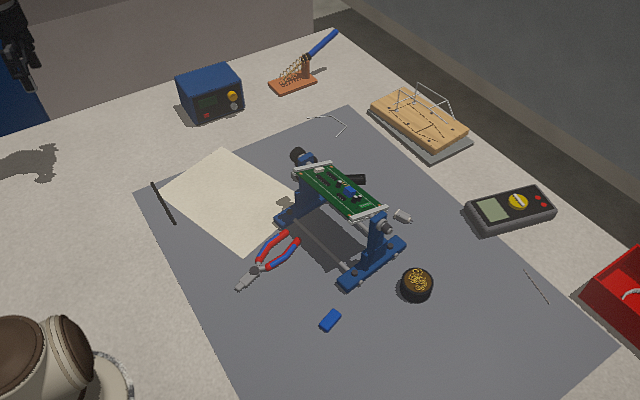

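```bash
cat > fit.py <<'E'
from h import *
from scipy.optimize import least_squares
def model(p,ang,pts):
    # board-frame pts -> world; growing: -x edge goes down = rotation about -y? (-x ->-z): 
    x,y,yaw,z=p
    return R.from_rotvec([0,0,yaw]).apply(R.from_rotvec([0,-ang,0]).apply(pts))+[x,y,z]
def overlay(d,T,p,ang,crop,n,k=4):
    im=cv2.cvtColor(d["frame"],cv2.COLOR_RGB2BGR);u0,v0,u1,v1=crop
    im=cv2.resize(im[v0:v1,u0:u1],None,fx=k,fy=k,interpolation=cv2.INTER_CUBIC)
    def poly(P,c):
        q=((proj(d,T,P)-[u0,v0]+.5)*k).astype(np.int32);cv2.polylines(im,[q.reshape(-1,1,2)],True,c,1)
    poly(model(p,ang,np.array([[-50,-76,0],[50,-76,0],[50,76,0],[-50,76,0]])),(0,255,255))
    poly(model(p,ang,np.array([[0,-76,0],[0,76,0],[0,0,0],[0,0,40]])),(0,0,255))
    for s in(-1,1):
        poly(model(p,0,np.array([[-17,s*96,15],[17,s*96,15],[17,s*112,15],[-17,s*112,15]])),(255,0,255))
        poly(model(p,0,np.array([[-85,s*96,-133],[85,s*96,-133],[85,s*125,-133],[-85,s*125,-133]])),(255,255,0))
    cv2.imwrite("pics/"+n+".png",im)
E
python3 - <<'E'
from fit import *
res=[]
for n,c in(("top",(255,135,395,235)),("side",(260,140,410,300))):
    d,T=cam(n);hsv=cv2.cvtColor(d["frame"],cv2.COLOR_RGB2HSV)
    m=cv2.inRange(hsv,(45,90,30),(85,255,255));m[:c[1]]=0;m[c[3]:]=0;m[:,:c[0]]=0;m[:,c[2]:]=0
    m=cv2.morphologyEx(m,cv2.MORPH_CLOSE,np.ones((7,7)))
    cs=max(cv2.findContours(m,0,2)[0],key=cv2.contourArea);h=cv2.convexHull(cs).reshape(-1,2)
    b=cv2.boxPoints(cv2.minAreaRect(h)) if n=="top" else cv2.approxPolyDP(h,5,True).reshape(-1,2)
    print(n,cv2.contourArea(cs),b.tolist())
    res.append((d,T,m,c))
def mk(p,ang,d,T):
    q=proj(d,T,model(p,ang,np.array([[-50,-76,0],[50,-76,0],[50,76,0],[-50,76,0]],float)));M=np.zeros((400,640),np.uint8)
    cv2.fillPoly(M,[np.round(q*16).astype(np.int32)],255,shift=4);return M
from scipy.optimize import minimize
def cost(v):
    c=0
    for d,T,m,_ in res:
        M=cv2.GaussianBlur(mk(v[:4]*[1,1,.01,1],v[4]*.01,d,T),(0,0),1.5).astype(float);c+=np.mean((M-cv2.GaussianBlur(m,(0,0),1.5))**2)
    return c
v=min((minimize(cost,[575,52,7,145,a],method="Nelder-Mead",options=dict(initial_simplex=np.array([575,52,7,145,a])+np.r_[np.zeros((1,5)),np.diag([8,8,6,8,15])],maxiter=500)) for a in(-20,0,20)),key=lambda r:r.fun)
print(v.fun,v.x)
p=v.x[:4]*[1,1,.01,1]
for (d,T,m,c),n in zip(res,("top","side")): overlay(d,T,p,v.x[4]*.01,c,n+"_fit",4 if n=="top" else 3)
a=cv2.imread("pics/top_fit.png");b=cv2.imread("pics/side_fit.png");H=max(a.shape[0],b.shape[0])
f=lambda i:cv2.copyMakeBorder(i,0,H-i.shape[0],0,0,0)
o=np.hstack([f(a),f(b)]);cv2.imwrite("pics/fit0.png",cv2.resize(o,None,fx=800/o.shape[1],fy=800/o.shape[1]))
E
```

```text
top 2900.0 [[279.51812744140625, 164.75613403320312], [353.25323486328125, 154.58575439453125], [359.106201171875, 197.01983642578125], [285.37109375, 207.19021606445312]]
side 1857.0 [[297, 172], [332, 165], [381, 204], [348, 218]]
138.19362890625 [580.70852992  59.7628799   12.33346351 147.61396283 -44.58820232]
```

View pics/fit0.png

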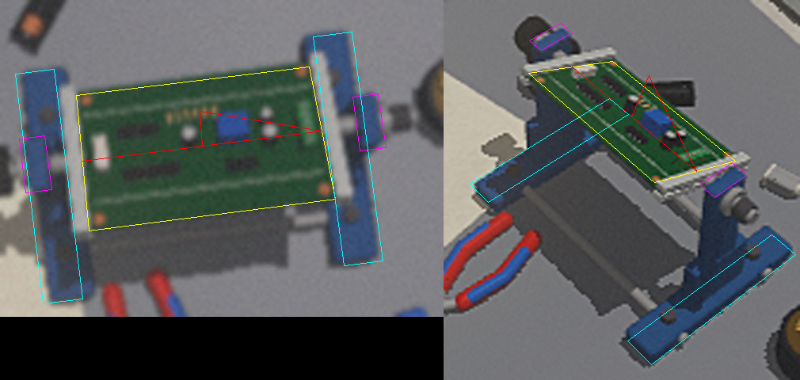

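```bash
cat > plan.py <<'E'
from h import *
P0=np.array([580.7,59.8,146.5]);YAW=.1233
hx=np.array([np.cos(YAW),np.sin(YAW),0]);hy=np.array([-np.sin(YAW),np.cos(YAW),0]);hz=np.array([0,0,1.])
SG=1
def rot(dep):
    d=np.radians(dep);y=np.cos(d)*hx-np.sin(d)*hz;z=SG*hy;return np.c_[np.cross(y,z),y,z]
def rows(wp):
    s=arm.read_state();R0=R.from_quat(s["ee_rot"]);t=[];r=[]
    for x,z,dep in wp:
        t.append((R0.inv().apply(P0+x*hx+z*hz-s["position"])/50).round(2).tolist())
        r.append(((R0.inv()*R.from_matrix(rot(dep))).as_rotvec()/np.radians(8)).round(2).tolist())
    print(t);print(r)
def where():
    s=arm.read_state();q=s["position"]-P0;Rm=R.from_quat(s["ee_rot"]).as_matrix();y=Rm[:,1]
    print("t",round(s["clock"],2),"h xyz",[round(float(q@v),1) for v in(hx,hy,hz)],"dep",round(float(np.degrees(np.arctan2(-y[2],y@hx))),1),"F",s["contact_force"].round(1),"w",round(s["gripper_width"],1),"j",s["joints"].round(2))
def tcp(a,dep,r=44,edge=False,push=0):
    a=np.radians(a);d=np.radians(dep);f=np.array([np.cos(d),-np.sin(d)]);n=np.array([np.sin(d),np.cos(d)])
    c=np.array([-np.cos(a),np.sin(a)])
    q=50*c+12*f-11*n if edge else r*c-11*n+1.2*np.array([-np.sin(a),-np.cos(a)])
    return (*(q+push*n),dep)
E
python3 - <<'E'
from plan import *
import plan
where();print(R.from_quat(arm.read_state()["ee_rot"]).as_matrix().round(2))
for plan.SG in(1,-1):
    rows([(-150,80,50)]); print((rot(90)).round(2))
E
```

```text
t 1.1 h xyz [-338.5, 587.0, 84.8] dep 90.0 F [-0.5 -0.3  0.1] w 85.7 j [ 1.55  0.38  0.01  0.   -1.19 -0.26]
[[-0.96  0.   -0.28]
 [ 0.28 -0.   -0.96]
 [-0.   -1.    0.  ]]
[[-8.07, 0.1, 9.32]]
[[-6.75, 18.55, -1.38]]
[[ 0.99  0.   -0.12]
 [ 0.12  0.    0.99]
 [ 0.   -1.    0.  ]]
[[-8.07, 0.1, 9.32]]
[[-1.01, -2.77, 4.93]]
[[-0.99  0.    0.12]
 [-0.12  0.   -0.99]
 [-0.   -1.   -0.  ]]
```

```bash
sed -i 's/^SG=1/SG=-1/' plan.py
```

{"name": "jog_arm", "arguments": {"translation": [[-8.07, 0.1, 9.32], [-8.07, 0.1, 9.32], [-8.07, 0.1, 9.32], [-8.07, 0.1, 9.32], [-8.07, 0.1, 9.32], [-8.07, 0.1, 9.32], [-8.07, 0.1, 9.32], [-8.07, 0.1, 9.32], [-8.07, 0.1, 9.32], [-8.07, 0.1, 9.32], [-8.07, 0.1, 9.32], [-8.07, 0.1, 9.32], [-8.07, 0.1, 9.32], [-8.07, 0.1, 9.32], [-8.07, 0.1, 9.32], [-8.07, 0.1, 9.32], [-8.07, 0.1, 9.32], [-8.07, 0.1, 9.32], [-8.07, 0.1, 9.32], [-8.07, 0.1, 9.32]], "rot": [[-1.01, -2.77, 4.93], [-1.01, -2.77, 4.93], [-1.01, -2.77, 4.93], [-1.01, -2.77, 4.93], [-1.01, -2.77, 4.93], [-1.01, -2.77, 4.93], [-1.01, -2.77, 4.93], [-1.01, -2.77, 4.93], [-1.01, -2.77, 4.93], [-1.01, -2.77, 4.93], [-1.01, -2.77, 4.93], [-1.01, -2.77, 4.93], [-1.01, -2.77, 4.93], [-1.01, -2.77, 4.93], [-1.01, -2.77, 4.93], [-1.01, -2.77, 4.93], [-1.01, -2.77, 4.93], [-1.01, -2.77, 4.93], [-1.01, -2.77, 4.93], [-1.01, -2.77, 4.93]], "gripper": [0, 0, 0, 0, 0, 0, 0, 0, 0, 0, 0, 0, 0, 0, 0, 0, 0, 0, 0, 0]}}

```text
clock: 3.1
position: [440.9, 36.8, 255.9]
ee_rot: [0.186, 0.686, -0.649, 0.273]
contact_force: [-0.3, -0.6, 0.0]
gripper_width: 0.4
```

```bash
cat > p2.py <<'E'
from plan import *
where()
print("approach");rows([(-90,10,50),(-80,-6,50),(-70,-12,50)])
print("edge");rows([tcp(a,50,edge=True) for a in(24,30,36,42,48)])
E
python3 p2.py
python3 - <<'E'
from h import *
d,T=cam("wrist");save(d,"w1")
E
```

```text
t 3.1 h xyz [-141.6, -5.7, 109.4] dep 52.0 F [-0.3 -0.6  0. ] w 0.4 j [ 0.4  -0.25 -1.07  0.96 -0.19  0.4 ]
approach
[[0.41, 2.2, -0.09], [0.45, 2.58, -0.08], [0.36, 2.8, -0.08]]
[[0.09, 0.01, 0.25], [0.09, 0.01, 0.25], [0.09, 0.01, 0.25]]
edge
[[-0.21, 2.83, -0.08], [-0.3, 2.79, -0.08], [-0.4, 2.75, -0.08], [-0.5, 2.73, -0.08], [-0.61, 2.72, -0.08]]
[[0.09, 0.01, 0.25], [0.09, 0.01, 0.25], [0.09, 0.01, 0.25], [0.09, 0.01, 0.25], [0.09, 0.01, 0.25]]
```

View pics/w1.png

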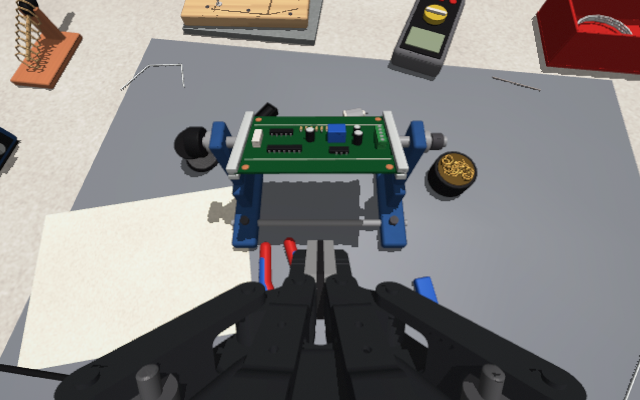

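Run:
```python
from plan import *
rows([(-110,80,85)]); print(tcp(25,75,edge=True))
```

```text
[[-0.14, 0.85, -0.1]]
[[0.09, 0.04, -4.12]]
(np.float64(-52.834744899781995), np.float64(6.692793675438424), 75)
```

{"name": "jog_arm", "arguments": {"translation": [[-0.14, 0.85, -0.1], [-0.14, 0.85, -0.1], [-0.14, 0.85, -0.1], [-0.14, 0.85, -0.1], [-0.14, 0.85, -0.1], [-0.14, 0.85, -0.1], [-0.14, 0.85, -0.1], [-0.14, 0.85, -0.1]], "rot": [[0.09, 0.04, -4.12], [0.09, 0.04, -4.12], [0.09, 0.04, -4.12], [0.09, 0.04, -4.12], [0.09, 0.04, -4.12], [0.09, 0.04, -4.12], [0.09, 0.04, -4.12], [0.09, 0.04, -4.12]], "gripper": [0, 0, 0, 0, 0, 0, 0, 0]}}

```text
clock: 3.95
position: [470.4, 45.5, 225.9]
ee_rot: [-0.013, 0.707, -0.704, 0.074]
contact_force: [0.5, -0.2, 0.8]
gripper_width: -0.2
```

Run:
```python
from plan import *
where();rows([(-85,0,75)])
```

```text
t 3.95 h xyz [-111.3, -0.7, 79.4] dep 85.1 F [ 0.5 -0.2  0.8] w -0.2 j [ 0.46  0.08 -0.43  0.04 -0.98  1.21]
[[-0.39, 1.63, -0.01]]
[[-0.01, -0.0, 1.26]]
```

{"name": "jog_arm", "arguments": {"translation": [[-0.2, 0.8, 0], [-0.39, 1.63, -0.01], [-0.39, 1.63, -0.01], [-0.39, 1.63, -0.01], [-0.39, 1.63, -0.01]], "rot": [[0, 0, 0.63], [0, 0, 1.26], [0, 0, 1.26], [0, 0, 1.26], [0, 0, 1.26]], "gripper": [0, 0, 0, 0, 0]}}

```text
clock: 4.45
position: [498.2, 50.0, 149.0]
ee_rot: [0.05, 0.705, -0.694, 0.137]
contact_force: [0.6, 0.1, -0.1]
gripper_width: -0.2
```

Run:
```python
from plan import *
where();rows([(-75,2,75),(-65,5,75),(-58,6,75)]+[tcp(a,75,edge=True) for a in(25,29,33,37,41,45,49,53,57,61,65,69)])
```

```text
t 4.45 h xyz [-83.1, 0.4, 2.5] dep 74.7 F [ 0.6  0.1 -0.1] w -0.2 j [ 0.48  0.14 -0.67  0.18 -0.52  1.07]
[[-0.15, 0.05, 0.01], [-0.36, 0.05, 0.01], [-0.5, 0.06, 0.01], [-0.61, 0.08, 0.01], [-0.65, 0.03, 0.01], [-0.7, -0.02, 0.01], [-0.76, -0.07, 0.01], [-0.81, -0.11, 0.01], [-0.87, -0.14, 0.01], [-0.93, -0.18, 0.01], [-1.0, -0.2, 0.01], [-1.06, -0.23, 0.01], [-1.13, -0.25, 0.01], [-1.2, -0.26, 0.01], [-1.27, -0.27, 0.01]]
[[-0.0, 0.0, -0.03], [-0.0, 0.0, -0.03], [-0.0, 0.0, -0.03], [-0.0, 0.0, -0.03], [-0.0, 0.0, -0.03], [-0.0, 0.0, -0.03], [-0.0, 0.0, -0.03], [-0.0, 0.0, -0.03], [-0.0, 0.0, -0.03], [-0.0, 0.0, -0.03], [-0.0, 0.0, -0.03], [-0.0, 0.0, -0.03], [-0.0, 0.0, -0.03], [-0.0, 0.0, -0.03], [-0.0, 0.0, -0.03]]
```

{"name": "jog_arm", "arguments": {"translation": [[-0.15, 0.05, 0.01], [-0.36, 0.05, 0.01], [-0.5, 0.06, 0.01], [-0.61, 0.08, 0.01], [-0.65, 0.03, 0.01], [-0.7, -0.02, 0.01], [-0.76, -0.07, 0.01], [-0.81, -0.11, 0.01], [-0.87, -0.14, 0.01], [-0.87, -0.14, 0.01]], "rot": [[0, 0, 0], [0, 0, 0], [0, 0, 0], [0, 0, 0], [0, 0, 0], [0, 0, 0], [0, 0, 0], [0, 0, 0], [0, 0, 0], [0, 0, 0]], "gripper": [0, 0, 0, 0, 0, 0, 0, 0, 0, 0]}}

```text
clock: 5.45
position: [538.4, 54.2, 167.9]
ee_rot: [0.051, 0.705, -0.694, 0.137]
contact_force: [-2.3, -0.9, 1.6]
gripper_width: -0.5
```

Run:
```python
from plan import *
from fit import overlay
where();rows([tcp(a,75,edge=True) for a in(49,53,57,61,65,69)])
ims=[]
for n,c in(("top",(255,135,395,235)),("side",(270,140,410,240))):
    d,T=cam(n);u0,v0,u1,v1=c;ims.append(cv2.resize(d["frame"][v0:v1,u0:u1,::-1],None,fx=4,fy=4,interpolation=2))
cv2.imwrite("pics/c1.png",cv2.resize(np.vstack(ims),None,fx=.75,fy=.75))
```

```text
t 5.45 h xyz [-42.7, -0.3, 21.4] dep 74.7 F [-2.3 -0.9  1.6] w -0.5 j [ 0.45  0.18 -0.54  0.15 -0.6   1.14]
[[-0.06, -0.02, -0.01], [-0.12, -0.05, -0.01], [-0.19, -0.08, -0.01], [-0.25, -0.1, -0.01], [-0.32, -0.11, -0.01], [-0.39, -0.12, -0.01]]
[[-0.0, 0.0, -0.04], [-0.0, 0.0, -0.04], [-0.0, 0.0, -0.04], [-0.0, 0.0, -0.04], [-0.0, 0.0, -0.04], [-0.0, 0.0, -0.04]]
```

View pics/c1.png

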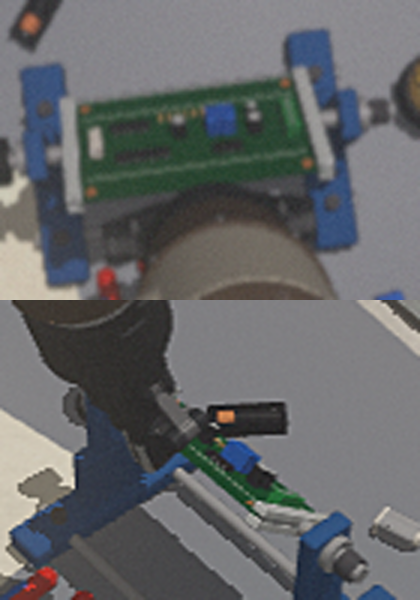

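{"name": "jog_arm", "arguments": {"translation": [[-0.06, -0.02, 0], [-0.12, -0.05, -0.01], [-0.19, -0.08, -0.01], [-0.25, -0.1, -0.01], [-0.32, -0.11, -0.01], [-0.39, -0.12, -0.01], [-0.39, -0.12, -0.01]], "rot": [[0, 0, 0], [0, 0, 0], [0, 0, 0], [0, 0, 0], [0, 0, 0], [0, 0, 0], [0, 0, 0]], "gripper": [0, 0, 0, 0, 0, 0, 0]}}

```text
clock: 6.25
position: [556.6, 57.4, 179.0]
ee_rot: [0.051, 0.705, -0.693, 0.138]
contact_force: [0.5, -0.3, 0.2]
gripper_width: -0.5
```

Run:
```python
from plan import *
where();print([np.round(tcp(a,75,edge=True),1) for a in (65,69,73)])
rows([tcp(a,75,edge=True) for a in (73,75)]+[tcp(a,75+min(30,(a-75)*.4),r=39+min(3,(a-75)*.06)) for a in range(79,132,4)])
```

```text
t 6.25 h xyz [-24.3, 0.6, 32.5] dep 74.6 F [ 0.5 -0.3  0.2] w -0.5 j [ 0.43  0.2  -0.48  0.14 -0.64  1.16]
[array([-28.7,  30.9,  75. ]), array([-25.4,  32.2,  75. ]), array([-22.1,  33.4,  75. ])]
[[-0.05, -0.01, 0.01], [-0.08, -0.01, 0.01], [-0.11, -0.04, 0.01], [-0.17, -0.04, 0.01], [-0.22, -0.04, 0.01], [-0.28, -0.04, 0.01], [-0.34, -0.04, 0.01], [-0.39, -0.03, 0.01], [-0.45, -0.02, 0.01], [-0.5, 0.0, 0.01], [-0.55, 0.02, 0.01], [-0.6, 0.05, 0.01], [-0.65, 0.08, 0.01], [-0.7, 0.11, 0.01], [-0.74, 0.15, 0.01], [-0.78, 0.19, 0.01]]
[[0.0, 0.0, -0.05], [0.0, 0.0, -0.05], [0.0, 0.0, -0.25], [0.0, 0.0, -0.45], [0.0, 0.0, -0.65], [0.0, 0.0, -0.85], [0.0, 0.0, -1.05], [0.0, 0.0, -1.25], [0.0, 0.0, -1.45], [0.0, 0.0, -1.65], [0.0, 0.0, -1.85], [0.0, 0.0, -2.05], [0.0, 0.0, -2.25], [0.0, 0.0, -2.45], [0.0, 0.0, -2.65], [0.0, 0.0, -2.85]]
```

{"name": "jog_arm", "arguments": {"translation": [[-0.05, -0.01, 0.01], [-0.08, -0.01, 0.01], [-0.11, -0.04, 0.01], [-0.17, -0.04, 0.01], [-0.22, -0.04, 0.01], [-0.28, -0.04, 0.01], [-0.34, -0.04, 0.01], [-0.39, -0.03, 0.01], [-0.45, -0.02, 0.01], [-0.5, 0.0, 0.01], [-0.55, 0.02, 0.01], [-0.6, 0.05, 0.01], [-0.65, 0.08, 0.01], [-0.7, 0.11, 0.01], [-0.74, 0.15, 0.01], [-0.78, 0.19, 0.01], [-0.78, 0.19, 0.01]], "rot": [[0, 0, -0.05], [0, 0, -0.05], [0, 0, -0.25], [0, 0, -0.45], [0, 0, -0.65], [0, 0, -0.85], [0, 0, -1.05], [0, 0, -1.25], [0, 0, -1.45], [0, 0, -1.65], [0, 0, -1.85], [0, 0, -2.05], [0, 0, -2.25], [0, 0, -2.45], [0, 0, -2.65], [0, 0, -2.85], [0, 0, -2.85]], "gripper": [0, 0, 0, 0, 0, 0, 0, 0, 0, 0, 0, 0, 0, 0, 0, 0, 0]}}

```text
clock: 7.95
position: [597.6, 62.1, 179.7]
ee_rot: [0.089, -0.702, 0.707, 0.002]
contact_force: [-0.2, -0.0, 0.3]
gripper_width: -0.1
```

Run:
```python
from plan import *
where();rows([tcp(a,min(105,75+(a-75)*.4),r=42) for a in range(135,180,4)])
print(tcp(131,97,r=42))
ims=[]
for n,c in(("top",(255,135,395,235)),("side",(270,140,410,240))):
    d,T=cam(n);u0,v0,u1,v1=c;ims.append(cv2.resize(d["frame"][v0:v1,u0:u1,::-1],None,fx=4,fy=4,interpolation=2))
cv2.imwrite("pics/c2.png",cv2.resize(np.vstack(ims),None,fx=.75,fy=.75))
```

```text
t 7.95 h xyz [17.1, 0.2, 33.2] dep 97.3 F [-0.2 -0.   0.3] w -0.1 j [ 0.36  0.45 -0.02 -0.03 -1.23  1.35]
[[-0.02, 0.02, 0.0], [-0.07, 0.05, 0.0], [-0.11, 0.08, 0.0], [-0.15, 0.12, 0.0], [-0.19, 0.16, 0.0], [-0.23, 0.2, 0.01], [-0.26, 0.25, 0.01], [-0.28, 0.31, 0.01], [-0.31, 0.36, 0.01], [-0.33, 0.41, 0.01], [-0.34, 0.47, 0.01], [-0.36, 0.53, 0.01]]
[[0.0, 0.0, -0.21], [0.0, 0.0, -0.41], [0.0, 0.0, -0.61], [0.0, 0.0, -0.81], [0.0, 0.0, -0.96], [0.0, 0.0, -0.96], [0.0, 0.0, -0.96], [0.0, 0.0, -0.96], [0.0, 0.0, -0.96], [0.0, 0.0, -0.96], [0.0, 0.0, -0.96], [0.0, 0.0, -0.96]]
(np.float64(15.730820053279432), np.float64(33.82563598160166), 97)
```

View pics/c2.png

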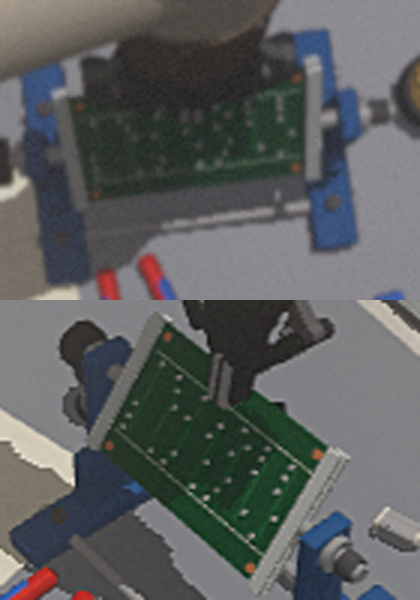

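{"name": "jog_arm", "arguments": {"translation": [[-0.05, 0.02, 0], [-0.1, 0.05, 0], [-0.15, 0.08, 0], [-0.19, 0.12, 0], [-0.23, 0.16, 0], [-0.27, 0.2, 0], [-0.3, 0.25, 0], [-0.33, 0.31, 0], [-0.36, 0.36, 0], [-0.38, 0.41, 0], [-0.39, 0.45, 0], [-0.39, 0.45, 0]], "rot": [[0, 0, -0.21], [0, 0, -0.41], [0, 0, -0.61], [0, 0, -0.81], [0, 0, -0.96], [0, 0, -0.96], [0, 0, -0.96], [0, 0, -0.96], [0, 0, -0.96], [0, 0, -0.96], [0, 0, -0.96], [0, 0, -0.96]], "gripper": [0, 0, 0, 0, 0, 0, 0, 0, 0, 0, 0, 0]}}

```text
clock: 9.25
position: [613.2, 64.0, 154.9]
ee_rot: [0.136, -0.694, 0.705, 0.049]
contact_force: [1.0, 0.6, 1.3]
gripper_width: -0.0
```

```bash
cat > meas.py <<'E'
from fit import *
from scipy.optimize import minimize
def meas(tag,cams=(("top",(255,135,395,235)),("side",(260,140,410,300)))):
    res=[]
    for n,c in cams:
        d,T=cam(n);hsv=cv2.cvtColor(d["frame"],cv2.COLOR_RGB2HSV)
        m=cv2.inRange(hsv,(45,90,20),(85,255,255));m[:c[1]]=0;m[c[3]:]=0;m[:,:c[0]]=0;m[:,c[2]:]=0
        m=cv2.morphologyEx(m,cv2.MORPH_CLOSE,np.ones((7,7)));res.append((n,d,T,m,c))
    B=np.array([[-50,-76,0],[50,-76,0],[50,76,0],[-50,76,0]],float)
    def cost(v):
        s=0
        for n,d,T,m,c in res:
            M=np.zeros((400,640),np.uint8);q=proj(d,T,model(v[:4]*[1,1,.01,1],v[4]*.01,B))
            cv2.fillPoly(M,[np.round(q*16).astype(np.int32)],255,shift=4)
            s+=np.mean((cv2.GaussianBlur(M,(0,0),1.5).astype(float)-cv2.GaussianBlur(m,(0,0),1.5))**2)
        return s
    b=None
    for a in(-20,0,20):
        x=np.array([580.7,59.8,12.3,147,a]);r=minimize(cost,x,method="Nelder-Mead",options=dict(initial_simplex=x+np.r_[np.zeros((1,5)),np.diag([5,5,4,5,12])],maxiter=500))
        if b is None or r.fun<b.fun:b=r
    print(tag,"cost",round(b.fun,1),"x y yaw*100 z tilt_deg",b.x[:4].round(1),round(np.degrees(b.x[4]*.01),2))
    ims=[]
    for n,d,T,m,c in res:
        overlay(d,T,b.x[:4]*[1,1,.01,1],b.x[4]*.01,c,"tmp",3);ims.append(cv2.imread("pics/tmp.png"))
    H=max(i.shape[0] for i in ims);o=np.hstack([cv2.copyMakeBorder(i,0,H-i.shape[0],0,0,0) for i in ims])
    cv2.imwrite("pics/%s.png"%tag,cv2.resize(o,None,fx=min(1,800/o.shape[1]),fy=min(1,800/o.shape[1])))
E
python3 - <<'E'
from plan import *
where();rows([tcp(170,105,r=44),(20,60,100),(-30,130,90),(-120,130,90)])
E
```

```text
t 9.25 h xyz [32.7, 0.2, 8.4] dep 105.0 F [1.  0.6 1.3] w -0.0 j [ 0.34  0.56  0.1  -0.06 -1.37  1.38]
[[0.02, -0.06, 0.0], [0.51, -0.93, 0.0], [1.84, -2.02, 0.0], [3.58, -1.56, 0.0]]
[[0.0, 0.0, 0.0], [0.0, 0.0, 0.63], [0.0, 0.0, 1.88], [0.0, 0.0, 1.88]]
```

{"name": "jog_arm", "arguments": {"translation": [[0.1, -0.4, 0], [0.5, -0.93, 0], [1.84, -2.02, 0], [1.84, -2.02, 0], [1.84, -2.02, 0], [3.58, -1.56, 0], [5, -1.2, 0], [5, -1.2, 0], [5, -1.2, 0], [5, -1.2, 0]], "rot": [[0, 0, 0], [0, 0, 0.63], [0, 0, 1.88], [0, 0, 1.88], [0, 0, 1.88], [0, 0, 1.88], [0, 0, 1.88], [0, 0, 1.88], [0, 0, 1.88], [0, 0, 1.88]], "gripper": [0, 0, 0, 0, 0, 0, 0, 0, 0, 0]}}

```text
clock: 10.25
position: [387.2, 35.7, 277.7]
ee_rot: [-0.044, 0.706, -0.705, 0.044]
contact_force: [0.1, 0.5, 0.6]
gripper_width: 0.2
```

Run:
```python
from plan import where
from meas import *
where();meas("m1")
```

```text
t 10.25 h xyz [-195.0, -0.1, 131.2] dep 90.0 F [0.1 0.5 0.6] w 0.2 j [ 0.51 -0.07 -0.43 -0.   -1.21  1.18]
m1 cost 55.7 x y yaw*100 z tilt_deg [582.3  61.6  11.9 144.8] 5.7
```

View pics/m1.png

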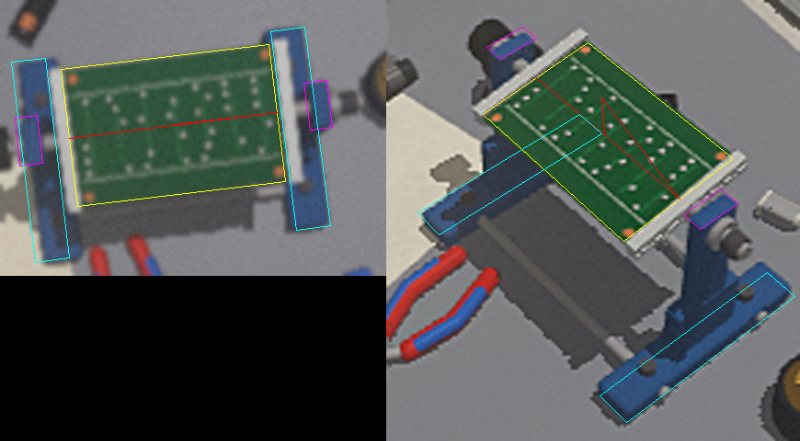

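Run:
```python
from plan import *
rows([(-30,110,90),(20,70,100),(33,22,105)])
```

```text
[[-3.25, 0.43, 0.01], [-4.25, 1.23, 0.01], [-4.51, 2.19, 0.01]]
[[0.01, 0.0, -0.01], [0.0, 0.0, -1.26], [0.0, 0.0, -1.88]]
```

{"name": "jog_arm", "arguments": {"translation": [[-3.25, 0.43, 0], [-3.25, 0.43, 0], [-3.25, 0.43, 0], [-3.25, 0.43, 0], [-4.25, 1.23, 0], [-4.25, 1.23, 0], [-4.51, 2.1, 0], [-4.51, 2.19, 0], [-4.51, 2.19, 0], [-4.51, 2.19, 0], [-4.51, 2.19, 0]], "rot": [[0, 0, 0], [0, 0, 0], [0, 0, 0], [0, 0, 0], [0, 0, -1.26], [0, 0, -1.26], [0, 0, -1.88], [0, 0, -1.88], [0, 0, -1.88], [0, 0, -1.88], [0, 0, -1.88]], "gripper": [0, 0, 0, 0, 0, 0, 0, 0, 0, 0, 0]}}

```text
clock: 11.45
position: [614.1, 64.4, 172.2]
ee_rot: [0.133, -0.695, 0.705, 0.046]
contact_force: [-0.6, 0.4, -0.5]
gripper_width: -0.2
```

Run:
```python
from plan import *
where();rows([(33.2,z,105) for z in (18,13,9,7,6,5,4)])
```

```text
t 11.45 h xyz [33.7, 0.4, 25.7] dep 104.6 F [-0.6  0.4 -0.5] w -0.2 j [ 0.34  0.55  0.12 -0.06 -1.39  1.37]
[[-0.03, 0.15, 0.01], [-0.05, 0.25, 0.01], [-0.07, 0.33, 0.01], [-0.08, 0.37, 0.01], [-0.09, 0.38, 0.01], [-0.09, 0.4, 0.01], [-0.1, 0.42, 0.01]]
[[0.01, 0.01, -0.05], [0.01, 0.01, -0.05], [0.01, 0.01, -0.05], [0.01, 0.01, -0.05], [0.01, 0.01, -0.05], [0.01, 0.01, -0.05], [0.01, 0.01, -0.05]]
```

{"name": "jog_arm", "arguments": {"translation": [[-0.03, 0.15, 0], [-0.05, 0.25, 0], [-0.07, 0.33, 0], [-0.08, 0.35, 0], [-0.08, 0.37, 0], [-0.09, 0.38, 0], [-0.09, 0.39, 0], [-0.09, 0.4, 0], [-0.1, 0.41, 0], [-0.1, 0.42, 0], [-0.1, 0.42, 0], [-0.1, 0.42, 0]], "rot": [[0, 0, 0], [0, 0, 0], [0, 0, 0], [0, 0, 0], [0, 0, 0], [0, 0, 0], [0, 0, 0], [0, 0, 0], [0, 0, 0], [0, 0, 0], [0, 0, 0], [0, 0, 0]], "gripper": [0, 0, 0, 0, 0, 0, 0, 0, 0, 0, 0, 0]}}

```text
clock: 12.65
position: [613.7, 64.4, 150.9]
ee_rot: [0.133, -0.695, 0.705, 0.046]
contact_force: [-0.3, 0.1, 2.0]
gripper_width: 0.0
```

Run:
```python
from plan import *
where();rows([(30,25,103),(-30,110,90),(-195,130,90)])
```

```text
t 12.65 h xyz [33.3, 0.5, 4.4] dep 104.6 F [-0.3  0.1  2. ] w 0.0 j [ 0.34  0.56  0.09 -0.06 -1.35  1.38]
[[0.17, -0.38, 0.01], [1.76, -1.73, 0.01], [5.05, -1.28, 0.0]]
[[0.01, 0.01, 0.2], [0.01, 0.01, 1.82], [0.01, 0.01, 1.82]]
```

{"name": "jog_arm", "arguments": {"translation": [[0.17, -0.38, 0], [0.17, -0.38, 0], [1.76, -1.73, 0], [1.76, -1.73, 0], [1.76, -1.73, 0], [5.05, -1.28, 0], [5.05, -1.28, 0], [5.05, -1.28, 0], [5.05, -1.28, 0], [5.05, -1.28, 0]], "rot": [[0, 0, 0.2], [0, 0, 0.2], [0, 0, 1.82], [0, 0, 1.82], [0, 0, 1.82], [0, 0, 1.82], [0, 0, 1.82], [0, 0, 1.82], [0, 0, 1.82], [0, 0, 1.82]], "gripper": [0, 0, 0, 0, 0, 0, 0, 0, 0, 0]}}

```text
clock: 13.65
position: [385.6, 35.6, 277.6]
ee_rot: [-0.043, 0.707, -0.704, 0.045]
contact_force: [0.7, 0.8, 0.3]
gripper_width: -0.1
```

Run:
```python
from plan import where
from meas import *
where();meas("m2");meas("m2s",(("side",(260,140,410,300)),))
d,T=cam("wrist");save(d,"w2")
```

```text
t 13.65 h xyz [-196.6, -0.0, 131.1] dep 89.8 F [0.7 0.8 0.3] w -0.1 j [ 0.52 -0.08 -0.44 -0.   -1.21  1.18]
m2 cost 46.1 x y yaw*100 z tilt_deg [581.2  60.3  13.1 146.4] 3.5
m2s cost 2.8 x y yaw*100 z tilt_deg [583.7  66.1  12.9 141.9] 3.27
```

View pics/m2.png

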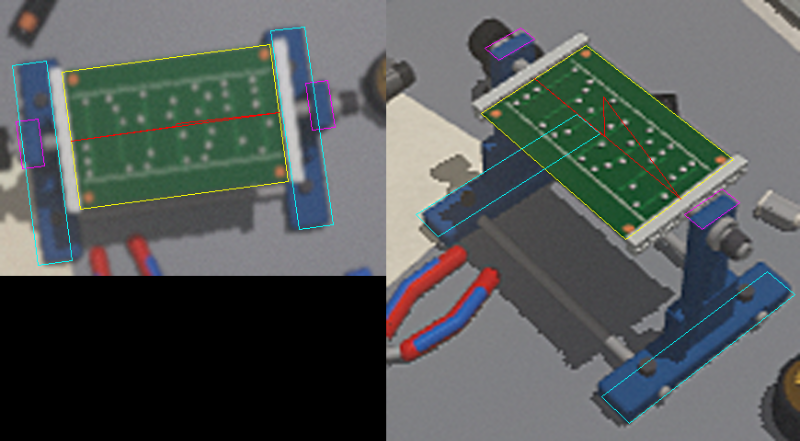

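View pics/w2.png

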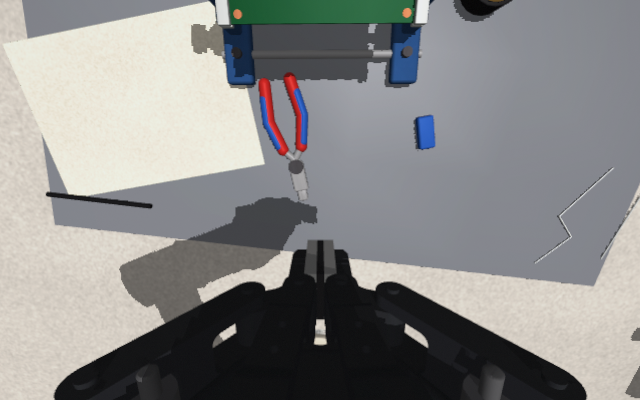

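```bash
cat > holes.py <<'E'
from plan import *
def holes(n,Pref):
    d,T=cam(n);hsv=cv2.cvtColor(d["frame"],cv2.COLOR_RGB2HSV)
    m=cv2.inRange(hsv,(3,90,90),(18,255,255));q=proj(d,T,Pref);k,_,_,c=cv2.connectedComponentsWithStats(m)
    w=np.clip(d["frame"][:,:,0].astype(float)-d["frame"][:,:,1],0,None)*(cv2.dilate(m,np.ones((3,3)))>0)
    out=[]
    for u in q:
        win=np.zeros_like(w);a,b=np.round(u).astype(int);rr=12
        a0,b0=max(a-rr,0),max(b-rr,0);win[b0:b+rr+1,a0:a+rr+1]=w[b0:b+rr+1,a0:a+rr+1]
        s=win.sum();Y,X=np.mgrid[:400,:640]
        out.append([(win*X).sum()/s,(win*Y).sum()/s] if s>150 else [np.nan]*2)
    return d,T,np.array(out)
Pref=np.array([P0+sx*44*hx+sy*70*hy for sx in(-1,1) for sy in(-1,1)])
def tri(views):
    X=[]
    for i in range(4):
        A=np.zeros((3,3));b=np.zeros(3);rr=[]
        for d,T,u in views:
            if np.isnan(u[i,0]):continue
            o,r=ray(d,T,u[i]);r=r[0]/np.linalg.norm(r[0]);M=np.eye(3)-np.outer(r,r);A+=M;b+=M@o;rr.append((M,o))
        x=np.linalg.solve(A,b);X.append(x)
        v=x-P0;print("hole",(v@np.c_[hx,hy,hz]).round(1),"resid",[round(float(np.linalg.norm(M@(x-o))),1) for M,o in rr])
    X=np.array(X);v=(X[2:]-X[:2]);print("tilt deg (far up +):",np.degrees(np.arctan2(v[:,2],v@hx)).round(2))
E
python3 - <<'E'
from holes import *
a=holes("top",Pref);b=holes("side",Pref);print(a[2].round(1).tolist(),b[2].round(1).tolist());tri([a,b])
rows([(-110,120,70),(0,220,90)])
E
```

```text
[[356.2, 196.8], [286.6, 206.2], [350.4, 154.1], [281.0, 163.3]] [[347.6, 222.5], [299.3, 180.6], [380.8, 197.6], [331.9, 158.9]]
hole [-41.2 -71.1  -2.6] resid [0.0, 0.0]
hole [-42.4  69.   -2.5] resid [0.2, 0.2]
hole [ 44.4 -70.1   2.9] resid [0.2, 0.2]
hole [43.3 69.6  3.5] resid [0.2, 0.2]
tilt deg (far up +): [3.67 4.03]
[[-1.68, 0.19, 0.0], [-3.88, -1.82, 0.0]]
[[0.01, 0.0, 2.51], [0.01, 0.0, 0.01]]
```

{"name": "jog_arm", "arguments": {"translation": [[-3.25, 0.43, 0], [-3.25, 0.43, 0], [-3.25, 0.43, 0], [-3.25, 0.43, 0], [-4.25, 1.23, 0], [-4.25, 1.23, 0], [-4.5, 2.1, 0], [-4.55, 2.19, 0], [-4.55, 2.19, 0], [-4.55, 2.19, 0], [-4.55, 2.19, 0]], "rot": [[0, 0, 0], [0, 0, 0], [0, 0, 0], [0, 0, 0], [0, 0, -1.26], [0, 0, -1.26], [0, 0, -1.88], [0, 0, -1.88], [0, 0, -1.88], [0, 0, -1.88], [0, 0, -1.88]], "gripper": [0, 0, 0, 0, 0, 0, 0, 0, 0, 0, 0]}}

```text
clock: 15.05
position: [614.2, 64.3, 169.9]
ee_rot: [0.134, -0.695, 0.705, 0.047]
contact_force: [-0.1, 0.5, 0.8]
gripper_width: 0.0
```

Run:
```python
from plan import *
where();rows([(33.2,z,105) for z in (13,7,1.2)])
```

```text
t 15.05 h xyz [33.8, 0.4, 23.4] dep 104.8 F [-0.1  0.5  0.8] w 0.0 j [ 0.34  0.55  0.12 -0.06 -1.39  1.37]
[[-0.04, 0.2, 0.01], [-0.07, 0.32, 0.01], [-0.1, 0.43, 0.01]]
[[0.01, 0.01, -0.03], [0.01, 0.01, -0.03], [0.01, 0.01, -0.03]]
```

{"name": "jog_arm", "arguments": {"translation": [[-0.04, 0.2, 0], [-0.07, 0.32, 0], [-0.08, 0.36, 0], [-0.08, 0.38, 0], [-0.08, 0.39, 0], [-0.09, 0.4, 0], [-0.09, 0.41, 0], [-0.09, 0.42, 0], [-0.1, 0.43, 0], [-0.1, 0.43, 0], [-0.1, 0.43, 0]], "rot": [[0, 0, 0], [0, 0, 0], [0, 0, 0], [0, 0, 0], [0, 0, 0], [0, 0, 0], [0, 0, 0], [0, 0, 0], [0, 0, 0], [0, 0, 0], [0, 0, 0]], "gripper": [0, 0, 0, 0, 0, 0, 0, 0, 0, 0, 0]}}

```text
clock: 16.15
position: [613.6, 64.3, 147.7]
ee_rot: [0.134, -0.695, 0.705, 0.047]
contact_force: [-1.0, -0.1, 1.6]
gripper_width: -0.1
```

{"name": "jog_arm", "arguments": {"translation": [[0.17, -0.38, 0], [0.17, -0.38, 0], [1.76, -1.73, 0], [1.76, -1.73, 0], [1.76, -1.73, 0], [5.05, -1.28, 0], [5.05, -1.28, 0], [5.05, -1.28, 0], [5.05, -1.28, 0], [5.05, -1.28, 0]], "rot": [[0, 0, 0.2], [0, 0, 0.2], [0, 0, 1.82], [0, 0, 1.82], [0, 0, 1.82], [0, 0, 1.82], [0, 0, 1.82], [0, 0, 1.82], [0, 0, 1.82], [0, 0, 1.82]], "gripper": [0, 0, 0, 0, 0, 0, 0, 0, 0, 0]}}

```text
clock: 17.15
position: [386.1, 35.7, 275.1]
ee_rot: [-0.044, 0.707, -0.704, 0.044]
contact_force: [0.3, -0.7, -0.5]
gripper_width: 0.0
```

Run:
```python
from holes import *
where();a=holes("top",Pref);b=holes("side",Pref);tri([a,b]);save(a[0],"top9")
rows([(-120,160,75)])
```

```text
t 17.15 h xyz [-196.1, -0.0, 128.6] dep 90.0 F [ 0.3 -0.7 -0.5] w 0.0 j [ 0.51 -0.07 -0.44 -0.   -1.2   1.18]
hole [-41.3 -71.    0.9] resid [0.1, 0.1]
hole [-42.1  69.1   0.5] resid [0.2, 0.2]
hole [ 44.6 -70.   -0.5] resid [0.2, 0.2]
hole [43.7 69.7 -0.9] resid [0.2, 0.2]
tilt deg (far up +): [-0.93 -0.94]
[[-1.48, -0.64, 0.01]]
[[0.02, 0.01, 1.88]]
```

{"name": "jog_arm", "arguments": {"translation": [[-1.48, -0.64, 0], [-1.48, -0.64, 0], [-1.48, -0.64, 0], [-1.48, -0.64, 0], [-1.48, -0.64, 0]], "rot": [[0, 0, 1.88], [0, 0, 1.88], [0, 0, 1.88], [0, 0, 1.88], [0, 0, 1.88]], "gripper": [0, 0, 0, 0, 0]}}

```text
clock: 17.75
position: [461.4, 45.3, 305.3]
ee_rot: [0.047, 0.706, -0.693, 0.134]
contact_force: [-0.7, 0.5, -0.2]
gripper_width: 0.0
```

Run:
```python
from holes import *
where();s=holes("side",Pref);w=holes("wrist",Pref);print(w[2].round(1).tolist());save(w[0],"w9")
t=holes("top",Pref)
tri([w,t]);tri([w,s]);tri([w,s,t])
```

```text
t 17.75 h xyz [-120.2, 0.3, 158.8] dep 75.2 F [-0.7  0.5 -0.2] w 0.0 j [ 0.51 -0.08 -0.44  0.11 -0.98  1.13]
[[386.4, 149.7], [256.1, 150.7], [386.3, 69.0], [253.2, 65.7]]
hole [-40.8 -70.5   1.8] resid [0.6, 0.6]
hole [-41.9  68.8   3.3] resid [0.3, 0.3]
hole [ 44.4 -69.6   1.8] resid [0.3, 0.3]
hole [41.  68.2 17.8] resid [0.5, 0.5]
tilt deg (far up +): [0.01 9.89]
hole [-40.4 -70.4  -0.1] resid [0.4, 0.4]
hole [-41.3  69.8  -0.5] resid [0.4, 0.4]
hole [ 45.2 -69.8  -0.8] resid [0.4, 0.4]
hole [49.9 74.2 -7. ] resid [2.0, 2.0]
tilt deg (far up +): [-0.45 -4.03]
hole [-40.8 -70.7   0.4] resid [0.7, 0.3, 0.6]
hole [-41.7  69.3   0.2] resid [0.6, 0.4, 0.3]
hole [ 44.9 -69.9  -0.4] resid [0.5, 0.4, 0.3]
hole [45.3 70.4 -0.1] resid [3.6, 1.9, 1.8]
tilt deg (far up +): [-0.57 -0.2 ]
```

View pics/w9.png

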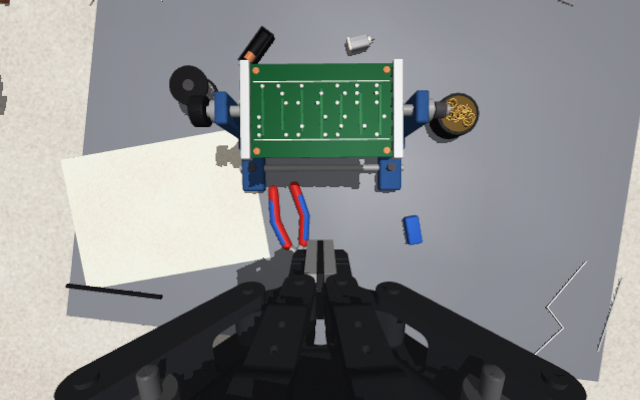

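```bash
python3 -c "
from bench import job_done;print(job_done())"
```

```text
the job is handed in; nothing more can be done
None
```

The board is turned over with the solder side up, and it is level to about 1°. I handed the job in at about 18 s on the robot clock, with the arm clear of everything.

- **How it was turned:** The board started about 26° off level, with the edge nearer the robot up. I pushed that edge up and over with the shut fingertips, touching only the board edge and its solder-side strip. I then pressed the far strip down twice to level it. The force readings between moves were at most about 3 N; I did not sample during the moves.
- **Level:** Triangulating the corner holes from the top and side cameras gave −0.9°. Pairing the wrist camera with the top and side cameras gave 0.0° and −0.5°.
- **Checks that disagreed:** The first levelling press left 3.7° of tilt instead of 0°, so I pressed once more. In the last wrist view, one hole's position was thrown off by the orange end of the battery box, giving false tilts of 9.9° and −4.0°. I ignored those two values.
- **Surroundings:** The holder's fitted position stayed within about 2 mm of the start, which is the accuracy of the measurement. The tools and parts looked undisturbed in the last picture, though I did not re-measure them.

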